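# Ease the upright roller down onto the chip-bin flap

### The job

The grooved roller stands on end on the green ledge of the chip bin, in front of the raised, stiff-hinged steel flap. Push it over against the red stop strip so that it leans on the flap, then keep pushing it gently down, the flap sinking under it, until the flap is fully closed and the roller lies on its side along it with its foot still at the strip. Use pushes only: do not lift the roller or let it fall (so do not lower the flap ahead of it), leave the other things where they are, and finish clear.

Things in the scene. Friction and masses are not known exactly. Their poses are not given: they have to be found in the camera images.
- bench: Fixed green steel chip-bin housing, 120 (x) by 260 (y) by 50 mm high; origin at the centre of its underside, on the plate. Its own +y is the direction in which the roller is tipped. From y -130 to -30 mm it is a solid flat ledge, top at z 50 mm, on which the roller stands; a red stop strip (y -40 to -30 mm, along x, top at z 56 mm, so 6 mm high) ends the ledge; beyond it lies the open chip bin (rim at z 50 mm). The flap's hinge axis runs along x at y -22, z 53 mm.
- flap (a joint): Opening angle of the steel flap (rad): 0 = closed, lying flat over the bin with its upper face at z 56 mm, level with the stop strip; it starts raised at 1.1 to 1.35 (1.57 would be vertical), leaning away from the roller. A stiff friction hinge (about 1 N m) holds it wherever it is left, also with the roller lying on it; pushing it down through the roller's upper end takes up to about 10 N. The flap is 110 wide, 150 long from the hinge and 6 mm thick.
- flap_edge (a point): Middle of the flap's free (yellow-painted) edge, on the face that is uppermost when closed.
- roller: The part to tip: a grooved steel roller, 48 mm diameter, carried between two square aluminium end blocks, 56 by 56 by 40 mm each; 160 mm tall overall, 0.5 to 0.7 kg. Origin at the centre of its foot (lower end face), own z along the roller towards its other end (up at the start), own +y towards the flap within about 4 degrees. It starts standing on the ledge, its foot 3 to 8 mm short of the stop strip. It passes its balance point at a tilt of about 0.33 rad.
- roller_mid (a point): Middle of the roller: on its axis, 80 mm from the foot.
- roller_toe (a point): Middle of the roller's foot edge on the flap side, about which it tips (own x 0, y +28, z 0 mm).
- gland: Bystander: black rubber O-ring gland, ring 60 mm across, 16 mm high, lying flat; origin at the centre of its underside.
- shims: Bystander: brass shim pack, 36 by 50 by 12 mm; origin at the centre of its underside.
- gauge: Bystander: yellow plastic gauge block, 30 by 60 by 20 mm; origin at the centre of its underside.
- idler: Bystander: small grooved steel idler standing upright, 40 mm diameter, 60 mm tall; origin at the centre of its underside.
- wrench: Bystander: steel wrench lying on the plate along its own x.
- tin: Bystander: blue grease tin, 60 mm diameter, 75 mm tall; origin at the centre of its underside.
Things that resemble listed ones, but are neither listed nor needed, are in the scene too. What is meant by the roller is not yellow, and is the larger of those in its own colour.

How it is judged:
By the outcome, as a careful person would: the job done as asked, in the order asked, and still so for the second after the job is handed in, with the robot touching nothing.
It also fails if it takes over 40 s, if anything falls off the work surface, if the arm or the gripper's body presses on something with over 40 N, if the wrist force passes 120 N, or if a joint passes its speed limit or range.

### The arm

A 6-joint arm with a two-finger parallel gripper is mounted at the origin on the work surface. World frame = base frame: x ahead of the robot, y to its left, z up, the work surface at z = 0. Lengths are in mm, angles in rad, forces in N, time in s.
With the tool pointing down it reaches from about 400 to 925 mm from the base axis. Payload 12.5 kg.
Tool frame: the origin (TCP) lies at the very end of the fingers, on their centre line; the grasp point (between the pads) lies 19 mm behind it; z points along the fingers, y is the line along which they close (so a half turn about z gives the same grasp; the last joint's range is limited). The gripper opens to 95 mm and grips with 3 to 60 N. Pads are 20 mm wide; open, the fingers measure 119 mm over their backs; the gripper's body (75 mm by 180 mm) begins 59 mm behind the grasp point.
Start: joints at [-1.242, 0.491, 1.559, -0, 1.092, -0.106], TCP at [263.292, -566.854, 214.661] pointing down, gripper open.
Joint ranges: [-3.1, 3.1], [-0.84, 2.19], [0.05, 2.79], [-1.13, 4.28], [0.06, 2.93], [-2.69, 2.69]. Speed limits (rad/s): [2.22, 2.22, 2.79, 3.14, 3.14, 3.14].

### API

Orientations are given as [roll, pitch, yaw] about the fixed x, y, z axes, in that order (R = Rz(yaw) Ry(pitch) Rx(roll)).
In Python, from cell import state, imaging, env, spot_in, mark_of gives the robot as it stands. The module is installed in compiled form; this text tells all that it offers.
- The arm moves only by the tool step_arm, never from a script. Its argument "increments" is a list of rows, each an object with "slide": the shift along the tool's x, y, z in m, a list of three; "roll": the turn about the tool's z in rad. A call has 1 to 5 rows; each row is the pose to reach, as a shift and turn from the pose commanded when the call began, along the tool's axes at that moment; what a row does not reach only later rows make up. A row lasts 1/8 s, in which the tool goes at most 62.5 mm and 10.7 degrees, less where a joint would pass 70% of its speed; a pose out of reach is approached as far as the arm can. A call with a gripper value outside its range is refused whole. "fingers" is the opening, from 0 (shut) to 1 (fully open), set as the call begins (left out, the last holds). The fingers move at their own pace and stop on an object; the grip force is fixed at half the most. Time passes only in rows, so rows that repeat a pose let the fingers close. It gives the time, the measured TCP pose, the force, the opening and the grip force at its end, in the units of the state.
- state(): the state, without advancing time (a new reading comes with each control period).
- imaging.read_camera(name): name is "side" or "top" or "wrist"; returns a dict with "color" (384x512x3 uint8, red, green, blue), "z_map" (384x512 float32, mm along the optical axis (not along the pixel's ray), 0 where there is no reading), "intrinsics" (3x3 intrinsics, pixels), "distortion" ([k1, k2, p1, p2, k3] as OpenCV has them; the pictures are not rectified), "camera_from_world" (4x4, takes a point from world to camera coordinates). Camera axes: x right, y up, looking along -z (the intrinsics and any distortion apply to the point x, -y, -z); pixel columns grow to the right and rows downward; lengths in mm; the calibration is good to about 2 mm. A picture is of the moment at which its call begins.
- env.job_done(): hands the job in; it is judged then, once.
Trained networks look in the newest picture that a camera, given by its name, has taken for a name from the list of things; names that differ only in an ending like _2 or _b are one class to them, and where a whole thing is asked for, a point or a joint stands for the part that bears it (a point fixed in the world has none). Each returns a list of dicts, best first, with "confidence" (0 to 1); they miss things now and then, are a little off and sometimes report something else, mostly with a low value. They report only what shows in the picture. A call takes as long as a camera call. They do not tell look-alikes from the thing itself.
- spot_in(camera, target): "bbox" ([left, top, right, bottom] in pixels, round what is visible of it).
- mark_of(camera, target): "uv" ([column, row] in pixels: a listed point, or the origin of a listed thing).
The state is a dict: "t": time; "joints": joint angles; "qvel": joint speeds; "tau": joint torques, N m; "eef_pos": TCP position; "tcp_rot": TCP orientation; "ft_force": force on the tool from outside, world axes, zero at the start; "moment": the same for the moment, N m; "opening": opening from 0.0 (shut) to 1.0 (fully open); "grip_force": force on a finger pad.
Only numpy, scipy, OpenCV 4.12 (cv2) and the standard library are available. Lean on these libraries where they do the work, as an engineer would, in place of code of your own. Each camera call takes 0.05 s, during which the arm holds its last target. There are 200 camera calls.

## Working session

There is one attempt and no reset: what is moved stays moved. The work goes in short steps, Python scripts to look and compute and a tool call to move; the robot and the scene stay as the last step left them, time stands still between calls to the robot, and variables do not carry over. Pictures are saved under pics/ and viewed, at most 10 in all, crops included, and the job is handed in when it is done.

Besides the shell and the picture viewer there is one more tool, called after "Emit:" by a JSON object that holds its "fn" and its "kwargs". step_arm: Moves the arm, as the interface text tells. Its arguments: {"type":"object","properties":{"increments":{"type":"array"},"fingers":{"type":"number"}},"required":["increments"]}

```bash
mkdir -p pics
cat > h.py <<'E'
import numpy as np, cv2
from cell import state, imaging, env, spot_in, mark_of
def cam(n,save=None):
    c=imaging.read_camera(n)
    if save: cv2.imwrite('pics/'+save,c['color'][:,:,::-1])
    return c
def cloud(c):
    h,w=c['z_map'].shape
    u,v=np.meshgrid(np.arange(w),np.arange(h))
    p=np.stack([u,v],-1).reshape(-1,1,2).astype(np.float64)
    n=cv2.undistortPoints(p,c['intrinsics'],np.array(c['distortion'])).reshape(h,w,2)
    z=c['z_map'].astype(float)
    P=np.stack([n[...,0]*z,-n[...,1]*z,-z,np.ones_like(z)],-1)
    W=P@np.linalg.inv(c['camera_from_world']).T
    W=W[...,:3]; W[z==0]=np.nan
    return W
E
python3 - <<'E'
from h import *
s=state();print(s['eef_pos'],s['tcp_rot'],s['opening'],s['t'])
for n in('side','top'):
    c=cam(n,n+'0.png');W=cloud(c);np.save(n+'0.npy',W)
    for t in('bench','flap','roller','gland','shims','gauge','idler','wrench','tin'):
        print(n,t,[(np.round(d['bbox']).tolist(),round(d['confidence'],2)) for d in spot_in(n,t)[:3]])
    for t in('bench','flap_edge','roller','roller_mid','roller_toe'):
        print(n,t,[(np.round(d['uv']).tolist(),round(d['confidence'],2),np.round(W[int(d['uv'][1]),int(d['uv'][0])]).tolist()) for d in mark_of(n,t)[:3]])
print(state()['t'])
E
```

```text
[ 263.24379837 -566.57414214  214.05014353] [-3.14044973e+00 -1.51368333e-04  4.34825524e-01] 1.0002990999823536 0.0
side bench [([210.0, 197.0, 307.0, 294.0], 0.93)]
side flap [([230.0, 202.0, 283.0, 234.0], 0.71)]
side roller [([267.0, 144.0, 290.0, 161.0], 0.75), ([317.0, 229.0, 344.0, 269.0], 0.71), ([265.0, 161.0, 300.0, 228.0], 0.56)]
side gland [([203.0, 226.0, 223.0, 239.0], 0.69)]
side shims [([281.0, 262.0, 302.0, 286.0], 0.71), ([229.0, 202.0, 283.0, 236.0], 0.44)]
side gauge [([234.0, 198.0, 253.0, 215.0], 0.44)]
side idler [([271.0, 337.0, 288.0, 358.0], 0.76)]
side wrench [([290.0, 137.0, 318.0, 149.0], 0.45)]
side tin [([193.0, 347.0, 230.0, 384.0], 0.67), ([232.0, 200.0, 282.0, 237.0], 0.17)]
side bench [([264.0, 244.0], 0.63, [543.0, 47.0, 3.0])]
side flap_edge [([251.0, 207.0], 0.75, [590.0, -90.0, 0.0])]
side roller [([325.0, 263.0], 0.88, [388.0, 109.0, 23.0]), ([276.0, 218.0], 0.69, [518.0, 25.0, 87.0])]
side roller_mid [([282.0, 196.0], 0.89, [507.0, 22.0, 158.0]), ([330.0, 249.0], 0.65, [383.0, 105.0, 74.0]), ([279.0, 168.0], 0.57, [516.0, -18.0, 212.0])]
side 
[... 540 characters left out ...]
2.0, 171.0, 147.0, 188.0], 0.89), ([247.0, 197.0, 273.0, 228.0], 0.69)]
top bench [([244.0, 207.0], 0.91, [539.0, 45.0, 71.0])]
top flap_edge [([225.0, 186.0], 0.63, [613.0, 113.0, 8.0]), ([376.0, 237.0], 0.48, [455.0, -364.0, 11.0])]
top roller [([313.0, 215.0], 0.84, [506.0, -151.0, 158.0]), ([262.0, 216.0], 0.75, [492.0, -9.0, 209.0]), ([231.0, 259.0], 0.56, [379.0, 77.0, 106.0])]
top roller_mid [([261.0, 213.0], 0.69, [503.0, -6.0, 210.0]), ([312.0, 216.0], 0.6, [502.0, -148.0, 162.0]), ([227.0, 261.0], 0.46, [376.0, 89.0, 106.0])]
top roller_toe [([229.0, 255.0], 0.79, [391.0, 86.0, 107.0]), ([250.0, 213.0], 0.73, [503.0, 21.0, 208.0]), ([313.0, 225.0], 0.61, [488.0, -165.0, 32.0])]
1.5
```

View pics/side0.png

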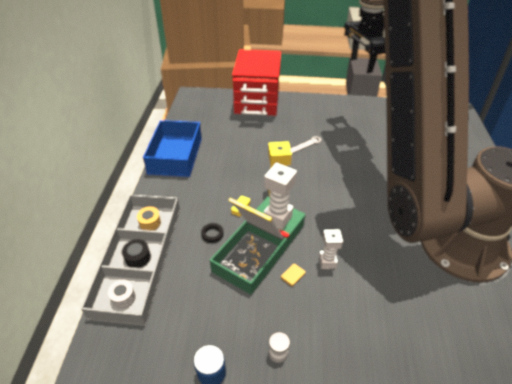

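View pics/top0.png

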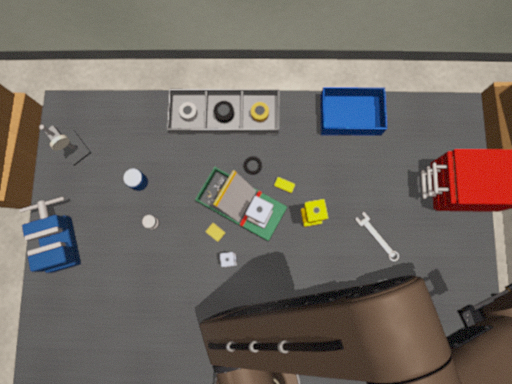

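The side view shows the white roller at (281,195) on the green bin with the flap behind it. In the top view it sits at (260,210), with its yellow look-alike at (315,212), the small white one at (228,260), and the tipping direction up-left.

Run:
```python
from h import *
W=np.load('top0.npy');I=cv2.imread('pics/top0.png');S=np.load('side0.npy');J=cv2.imread('pics/side0.png')
def near(W,r=200): return np.hypot(W[...,0]-540,W[...,1]-45)<r
for W_,I_,n in((W,I,'top'),(S,J,'side')):
    hsv=cv2.cvtColor(I_,cv2.COLOR_BGR2HSV)
    g=(hsv[...,0]>60)&(hsv[...,0]<90)&(hsv[...,1]>100)&near(W_)
    print(n,'green z',np.nanpercentile(W_[g][:,2],[5,25,50,75,95]).round())
    m=g&(abs(W_[...,2]-50)<8)
    r=cv2.minAreaRect(W_[m][:,:2].astype(np.float32));print('green rim rect',m.sum(),r, cv2.boxPoints(r).round().tolist())
    t=near(W_,120)&(abs(W_[...,2]-210)<8)&(hsv[...,2]>90)
    P=W_[t];r=cv2.minAreaRect(P[:,:2].astype(np.float32));print('top block',t.sum(),P.mean(0),np.median(P[:,2]),r)
    red=((hsv[...,0]<8)|(hsv[...,0]>172))&(hsv[...,1]>130)&near(W_)
    print('red',red.sum(),np.round(W_[red][:12]).tolist())
    ye=(hsv[...,0]>18)&(hsv[...,0]<32)&(hsv[...,1]>140)&near(W_,130)&(W_[...,2]>90)
    print('yellow',ye.sum(),W_[ye].mean(0), np.round(W_[ye][::4]).tolist())
for im,n,(a,b,c,d) in((I,'top',(190,130,350,250)),(J,'side',(190,130,350,290))):
    cv2.imwrite(f'pics/{n}c.png',cv2.resize(im[b:d,a:c],None,fx=3.7,fy=3.7,interpolation=cv2.INTER_CUBIC))
```

```text
top green z [41. 48. 50. 51. 54.]
green rim rect 514 ((551.073974609375, 56.68487548828125), (256.7788391113281, 118.0161361694336), 61.66851043701172) [[438.0, -28.0], [542.0, -84.0], [664.0, 142.0], [560.0, 198.0]]
top block 433 [508.97433424  -4.94926782 209.39097229] 209.37848206568856 ((509.1241760253906, -4.682910919189453), (55.678524017333984, 55.52774429321289), 63.92446517944336)
red 60 [[589.0, -0.0, 57.0], [600.0, -2.0, -3.0], [586.0, 6.0, 56.0], [588.0, 3.0, 45.0], [586.0, -0.0, 57.0], [586.0, -3.0, 52.0], [586.0, -6.0, 56.0], [589.0, 7.0, 18.0], [583.0, 3.0, 53.0], [583.0, -0.0, 55.0], [583.0, -3.0, 55.0], [580.0, 9.0, 55.0]]
yellow 97 [566.99745294  93.66826996 185.86211867] [[619.0, 65.0, 192.0], [615.0, 66.0, 184.0], [609.0, 71.0, 187.0], [603.0, 76.0, 189.0], [601.0, 74.0, 184.0], [594.0, 81.0, 189.0], [593.0, 79.0, 180.0], [587.0, 82.0, 183.0], [581.0, 87.0, 183.0], [578.0, 84.0, 185.0], [572.0, 95.0, 187.0], [570.0, 92.0, 184.0], [563.0, 100.0, 186.0], [561.0, 100.0, 185.0], [558.0, 98.0, 183.0], [556.0, 98.0, 180.0], [550.0, 103.0, 183.0], [547.0, 103.0, 184.0], 
[... 233 characters left out ...]
75.58655548095703), (221.2924346923828, 115.70365905761719), 61.885414123535156) [[458.0, 5.0], [560.0, -49.0], [664.0, 146.0], [562.0, 200.0]]
top block 457 [510.98792851   1.59092136 209.50539994] 209.98571258757102 ((510.91693115234375, -2.7036590576171875), (58.01571273803711, 56.45867156982422), 62.83553695678711)
red 38 [[501.0, 40.0, 56.0], [504.0, 81.0, 100.0], [501.0, 44.0, 57.0], [498.0, 42.0, 55.0], [496.0, 42.0, 55.0], [501.0, 47.0, 57.0], [498.0, 44.0, 54.0], [496.0, 47.0, 57.0], [493.0, 46.0, 56.0], [491.0, 46.0, 56.0], [501.0, 76.0, 87.0], [498.0, 49.0, 55.0]]
yellow 11 [555.82096986 104.53210716 180.305718  ] [[583.0, 88.0, 189.0], [573.0, 94.0, 177.0], [532.0, 115.0, 174.0]]
```

View pics/topc.png

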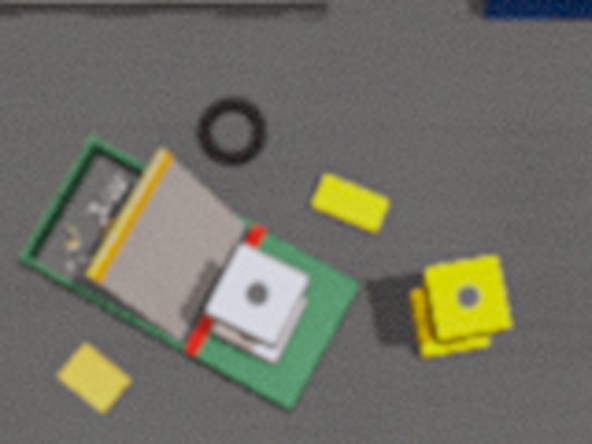

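View pics/sidec.png

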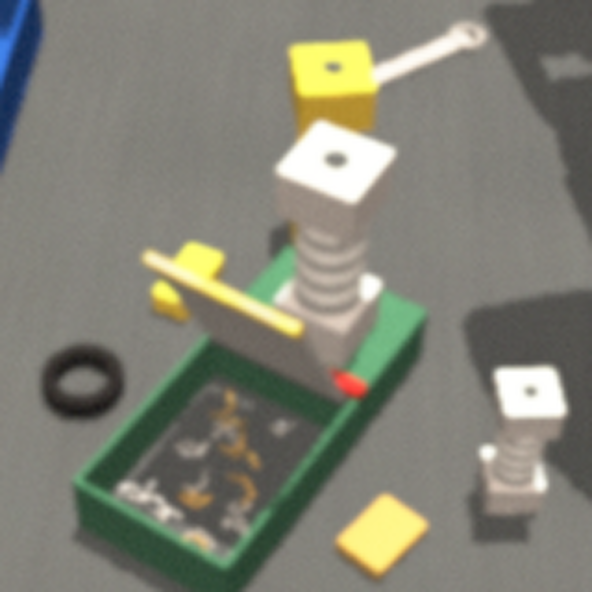

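Emit:
{"fn": "step_arm", "kwargs": {"increments": [{"slide": [0.042,-0.037,-0.006],"roll": -0.13},{"slide": [0.084,-0.075,-0.012],"roll": -0.26},{"slide": [0.126,-0.112,-0.018],"roll": -0.39},{"slide": [0.168,-0.15,-0.024],"roll": -0.52},{"slide": [0.21,-0.187,-0.03],"roll": -0.641}], "fingers": 0}}

```text
t: 2.12
eef_pos: [375.4, -307.1, 245.0]
tcp_rot: [3.141, 0.0, 1.08]
ft_force: [-0.1, 0.4, -0.0]
opening: 0.532
grip_force: 0.0
```

```bash
cat >> h.py <<'E'
th=np.deg2rad(61.67);d=np.array([np.cos(th),np.sin(th)]);e=np.array([d[1],-d[0]]);B=np.array([551,57.])
def bench(p): q=np.asarray(p[:2])-B; return np.round([q@e,q@d,p[2]],1)
def st():
    s=state();p=np.array(s['eef_pos']);yaw=s['tcp_rot'][2]
    tx=np.array([np.cos(yaw),np.sin(yaw)]);f=np.array(s['ft_force'])
    print('t',round(s['t'],2),'TCP bench',bench(p),'rot',np.round(s['tcp_rot'],3),'F(e,d,z)',np.round([f[:2]@e,f[:2]@d,f[2]],1),'open',round(s['opening'],2))
    return s
E
python3 - <<'E'
from h import *
st()
E
```

```text
t 2.12 TCP bench [  18.3 -403.8  245. ] rot [3.141 0.    1.08 ] F(e,d,z) [-0.3  0.3 -0. ] open 0.53
```

Emit:
{"fn": "step_arm", "kwargs": {"increments": [{"slide": [0.055,-0.005,0.0]},{"slide": [0.11,-0.01,0.0]},{"slide": [0.165,-0.016,0.0]},{"slide": [0.22,-0.021,0.0]},{"slide": [0.263,-0.026,0.03]}]}}

```text
invalid input at $.increments[0]: expected keys slide, roll
```

Run:
```python
from h import *
st()
```

```text
t 2.12 TCP bench [  18.3 -403.8  245. ] rot [3.141 0.    1.08 ] F(e,d,z) [-0.3  0.3 -0. ] open 0.53
```

Emit:
{"fn": "step_arm", "kwargs": {"increments": [{"slide": [0.055,-0.005,0.0],"roll": 0},{"slide": [0.11,-0.01,0.0],"roll": 0},{"slide": [0.165,-0.016,0.0],"roll": 0},{"slide": [0.22,-0.021,0.0],"roll": 0},{"slide": [0.263,-0.026,0.03],"roll": 0}]}}

```text
t: 2.75
eef_pos: [478.6, -63.3, 215.9]
tcp_rot: [3.137, -0.001, 1.077]
ft_force: [0.6, -0.7, -0.9]
opening: 0.024
grip_force: 0.0
```

Run:
```python
from h import *
st()
```

```text
t 2.75 TCP bench [  -6.6 -140.3  215.9] rot [ 3.137e+00 -1.000e-03  1.077e+00] F(e,d,z) [ 0.9 -0.4 -0.9] open 0.02
```

Emit:
{"fn": "step_arm", "kwargs": {"increments": [{"slide": [0.0,-0.001,0.033],"roll": 0},{"slide": [0.0,-0.001,0.066],"roll": 0},{"slide": [0.02,-0.001,0.066],"roll": 0},{"slide": [0.025,-0.001,0.066],"roll": 0},{"slide": [0.03,-0.001,0.066],"roll": 0}]}}

```text
t: 3.38
eef_pos: [490.6, -38.1, 149.0]
tcp_rot: [3.141, -0.0, 1.076]
ft_force: [-2.1, -2.5, 0.9]
opening: 0.007
grip_force: 1.5
```

```bash
cat >> h.py <<'E'
def look(n='top'):
    c=cam(n);W=cloud(c);P=W[np.isfinite(W[...,0])]
    q=(P[:,:2]-B);b=np.c_[q@e,q@d,P[:,2]]
    col=c['color'][np.isfinite(W[...,0])].astype(int)
    return c,b,col
E
python3 - <<'E'
from h import *
st()
for n in('top','side'):
    c,b,col=look(n); m=(abs(b[:,0]+7)<40)&(b[:,2]>195)&(b[:,2]<225)&(b[:,1]>-115)&(b[:,1]<0)&(col.min(1)>120)
    print(n,m.sum(),np.percentile(b[m],[2,50,98],axis=0).round(1).tolist())
E
```

```text
t 3.38 TCP bench [  -8.1 -112.4  149. ] rot [ 3.141 -0.     1.076] F(e,d,z) [-0.7 -3.2  0.9] open 0.01Traceback (most recent call last):
  File "<stdin>", line 5, in <module>
    return _quantile_unchecked(
        a, q, axis, out, overwrite_input, method, keepdims, weights)
    return _ureduce(a,
                    func=_quantile_ureduce_func,
    ...<5 lines>...
                    overwrite_input=overwrite_input,
                    method=method)
    r = func(a, **kwargs)
    result = _quantile(arr,
                       quantiles=q,
    ...<2 lines>...
                       out=out,
                       weights=wgt)
    slices_having_nans = np.isnan(arr[-1, ...])
                                  ~~~^^^^^^^^^
IndexError: index -1 is out of bounds for axis 0 with size 0
```

Emit:
{"fn": "step_arm", "kwargs": {"increments": [{"slide": [0.0015,0.0,0.0],"roll": 0},{"slide": [0.003,0.0,0.0],"roll": 0},{"slide": [0.0045,0.0,0.0],"roll": 0},{"slide": [0.006,0.0,0.0],"roll": 0},{"slide": [0.008,0.0,0.0],"roll": 0}]}}

```text
t: 4.05
eef_pos: [494.3, -31.1, 148.6]
tcp_rot: [3.141, 0.0, 1.076]
ft_force: [-0.8, -1.7, 0.8]
opening: 0.003
grip_force: 0.8
```

```bash
cat >> h.py <<'E'
def crop(c,name,box=(190,100,350,290),f=3):
    a,b,x,y=box;cv2.imwrite('pics/'+name,cv2.resize(c['color'][b:y,a:x,::-1],None,fx=f,fy=f,interpolation=cv2.INTER_CUBIC))
E
python3 - <<'E'
from h import *
st()
c,b,col=look('side');crop(c,'s1.png')
m=(b[:,0]>-45)&(b[:,0]<30)&(b[:,2]>57)&(b[:,2]<222)&(b[:,1]>-110)&(b[:,1]<10)&(col.min(1)>90)
for z in range(60,220,10):
    k=m&(abs(b[:,2]-z)<5)
    if k.sum()>4: print(z,k.sum(),np.percentile(b[k,1],[5,50,97]).round(1),np.percentile(b[k,0],[3,97]).round(1))
E
```

```text
t 4.05 TCP bench [  -8.1 -104.4  148.6] rot [3.141 0.    1.076] F(e,d,z) [ 0.1 -1.8  0.8] open 0.0
60 31 [-95.  -50.  -43.9] [-35.4 -16.9]
70 52 [-91.6 -44.5  -9.4] [-37.1  19. ]
80 75 [-89.3 -43.3  -3.8] [-36.2  22.4]
90 186 [-92.4 -48.3   1.1] [-35.4  18.9]
100 86 [-69.4 -48.5   6.8] [-33.7  21.5]
110 48 [-68.6 -49.4   9.8] [-32.   20.3]
120 70 [-68.5 -49.7 -43.8] [-30.3   9.3]
130 31 [-66.4 -49.4 -44. ] [-30.    5.1]
140 79 [-69.3 -49.9 -42.9] [-30.    9.6]
150 26 [-64.4 -49.1 -42.3] [-28.7  -2.5]
160 35 [-65.8 -44.6 -41.3] [-30.3   4.6]
170 28 [-56.2 -37.1 -35.1] [-35.1  17.3]
180 92 [-81.6 -37.2 -34.6] [-35.8  16.6]
190 92 [-81.7 -36.  -33.4] [-35.7  15.9]
200 98 [-83.1 -35.4 -32.7] [-35.7  15.3]
210 438 [-85.5 -58.3 -33.9] [-34.4  18.6]
```

View pics/s1.png

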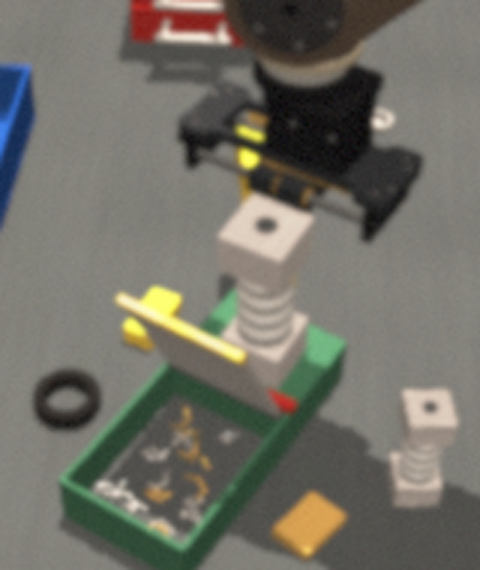

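Emit:
{"fn": "step_arm", "kwargs": {"increments": [{"slide": [0.005,0.0,0.0],"roll": 0},{"slide": [0.01,0.0,0.0],"roll": 0},{"slide": [0.015,0.0,0.0],"roll": 0},{"slide": [0.02,0.0,0.0],"roll": 0},{"slide": [0.024,0.0,0.0],"roll": 0}]}}

```text
t: 4.72
eef_pos: [505.8, -9.6, 148.6]
tcp_rot: [3.142, -0.0, 1.076]
ft_force: [0.8, -1.2, 0.2]
opening: 0.001
grip_force: 0.3
```

```bash
cat >> h.py <<'E'
def tilt():
    c,b,col=look('side')
    m=(b[:,0]>-42)&(b[:,0]<28)&(b[:,2]>57)&(b[:,2]<225)&(b[:,1]>-120)&(b[:,1]<125)&(col.min(1)>90)
    for z in range(60,225,10):
        k=m&(abs(b[:,2]-z)<5)
        if k.sum()>4: print(z,k.sum(),np.percentile(b[k,1],[5,50,97]).round(1),np.percentile(b[k,0],[3,97]).round(1))
    return c,b,col
E
python3 - <<'E'
from h import *
st();tilt()
E
```

```text
t 4.72 TCP bench [ -8.2 -80.1 148.6] rot [ 3.142 -0.     1.076] F(e,d,z) [ 1.2 -0.7  0.2] open 0.0
60 18 [-71.6 -48.4 -26.8] [-36.2  -1.2]
70 52 [-85.  -41.2  -8.4] [-37.   17.9]
80 53 [-83.8 -35.5  -2.7] [-36.5  19.9]
90 128 [-78.1 -39.8   1. ] [-36.   19.5]
100 120 [-83.6 -47.    6.5] [-35.3  14.8]
110 50 [-68.  -36.3  11.3] [-36.1  21.3]
120 71 [-46.5 -29.7  16.4] [-32.2  18.5]
130 56 [-58.4 -24.2  21.5] [-34.5  23. ]
140 73 [-43.9 -24.6  25.3] [-31.7  20.7]
150 41 [-48.5  27.5  31.5] [-39.4  23.3]
160 10 [-47.1 -35.9 -16.4] [-32.3  -6.1]
170 42 [-19.3  -8.   -5. ] [-36.4  16.5]
180 82 [-46.   -5.2  46.2] [-37.1  20.2]
190 150 [-47.2  40.9  48. ] [-39.3  24.4]
200 154 [-58.3  -2.3   3. ] [-36.9  14.8]
210 317 [-39.1 -21.2  -3.2] [-35.8  16.9]
220 127 [-50.2 -43.3 -32.5] [-33.4  17.9]
```

Emit:
{"fn": "step_arm", "kwargs": {"increments": [{"slide": [0.003,0.0,0.0],"roll": 0},{"slide": [0.005,0.0,0.0],"roll": 0},{"slide": [0.006,0.0,0.0],"roll": 0},{"slide": [0.007,0.0,0.0],"roll": 0},{"slide": [0.008,0.0,0.0],"roll": 0}]}}

```text
t: 5.4
eef_pos: [509.4, -2.9, 148.6]
tcp_rot: [3.141, 0.0, 1.076]
ft_force: [0.8, 0.3, 0.5]
opening: 0.004
grip_force: 0.0
```

Run:
```python
from h import *
st();tilt()
```

```text
t 5.4 TCP bench [ -8.2 -72.5 148.6] rot [3.141 0.    1.076] F(e,d,z) [0.6 0.6 0.5] open 0.0
60 9 [-57.4 -47.7 -37.1] [-36.8 -31.7]
70 33 [-70.8 -39.3  -8.5] [-36.5  20.6]
80 55 [-83.  -27.1  -2.6] [-36.8  21.5]
90 75 [-75.6 -32.4   1.1] [-36.1  16.8]
100 72 [-70.6 -37.5   6.7] [-36.9  19.2]
110 87 [-69.6 -55.8  12.8] [-35.9  20. ]
120 47 [-52.  -12.2  17.7] [-36.5  20.7]
130 47 [-42.   -6.5  22.9] [-36.4  19.1]
140 43 [-31.4  23.8  27.8] [-37.8  23.1]
150 23 [-30.5  27.8  32.1] [-38.7  27.2]
160 12 [-16.4  12.7  33.7] [-37.5 -31.2]
170 23 [-3.5 14.6 32.9] [-38.2 -15.3]
180 54 [-17.7  18.8  46.6] [-37.8  23.4]
190 274 [ 0.4 34.5 47.4] [-37.6  20.7]
200 203 [ 4.1 17.3 27.6] [-37.3  16.2]
210 197 [-5.5  1.9 12.1] [-36.4  16.6]
220 6 [-5.  -3.4 -1.2] [-34.9  16.2]
```

Run:
```python
from h import *
st();c,b,col=tilt();crop(c,'s2.png')
```

```text
t 5.45 TCP bench [ -8.1 -72.4 148.6] rot [3.141 0.    1.076] F(e,d,z) [-0.2 -0.4 -0.5] open 0.0
60 10 [-56.2 -45.4 -13. ] [-36.7  22.7]
70 35 [-68.7 -37.   -8.2] [-37.9  20.2]
80 52 [-79.8 -30.2  -3.3] [-36.7  16.3]
90 84 [-74.7 -31.2   2. ] [-36.5  20.1]
100 69 [-72.8 -34.8   6.8] [-36.5  19.9]
110 88 [-69.9 -56.9  11.8] [-36.   20.5]
120 48 [-51.4 -15.5  17.6] [-36.3  16.6]
130 45 [-42.9  18.1  22.7] [-35.9  21.4]
140 43 [-30.1  23.5  27.8] [-36.9  18.5]
150 21 [-28.1  29.   32.5] [-36.4  22.7]
160 10 [-19.5  12.3  20.7] [-37.4 -30.6]
170 24 [-5.2  9.9 31.5] [-38.  -16.5]
180 51 [-15.6  22.2  47.1] [-37.6  25.9]
190 280 [ 0.8 34.5 47.3] [-37.6  21. ]
200 207 [-0.7 17.4 27.6] [-37.3  16. ]
210 201 [-5.7  2.3 11.5] [-36.1  16.2]
```

View pics/s2.png

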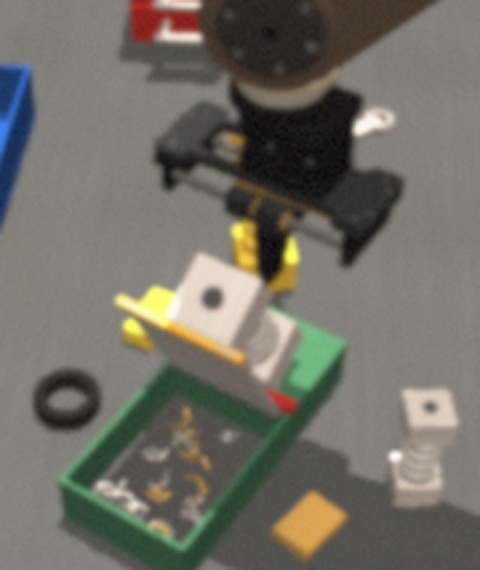

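Emit:
{"fn": "step_arm", "kwargs": {"increments": [{"slide": [-0.042,0.0,0.0],"roll": 0},{"slide": [-0.042,0.0,0.043],"roll": 0},{"slide": [-0.042,0.0,0.084],"roll": 0},{"slide": [-0.036,0.0,0.084],"roll": 0},{"slide": [-0.033,0.0,0.084],"roll": 0}]}}

```text
t: 6.12
eef_pos: [494.5, -31.7, 65.7]
tcp_rot: [3.141, -0.0, 1.076]
ft_force: [-0.3, 0.6, -0.6]
opening: 0.007
grip_force: 0.0
```

Run:
```python
from h import *
st()
```

```text
t 6.12 TCP bench [  -7.6 -104.8   65.7] rot [ 3.141 -0.     1.076] F(e,d,z) [-0.5  0.4 -0.6] open 0.01
```

Emit:
{"fn": "step_arm", "kwargs": {"increments": [{"slide": [0.001,0.0,0.0],"roll": 0},{"slide": [0.002,0.0,0.0],"roll": 0},{"slide": [0.003,0.0,0.0],"roll": 0},{"slide": [0.004,0.0,0.0],"roll": 0}]}}

```text
t: 6.62
eef_pos: [495.4, -29.2, 65.3]
tcp_rot: [3.141, 0.001, 1.076]
ft_force: [-6.1, -12.2, 7.9]
opening: 0.003
grip_force: 6.6
```

Emit:
{"fn": "step_arm", "kwargs": {"increments": [{"slide": [0.001,0.0,0.0],"roll": 0},{"slide": [0.002,0.0,0.0],"roll": 0}]}}

```text
t: 6.88
eef_pos: [495.3, -28.3, 65.2]
tcp_rot: [-3.14, 0.003, 1.077]
ft_force: [-12.5, -24.8, 11.7]
opening: 0.001
grip_force: 13.9
```

Run:
```python
from h import *
st();tilt()
```

```text
t 6.88 TCP bench [  -8.5 -101.5   65.2] rot [-3.140e+00  3.000e-03  1.077e+00] F(e,d,z) [  0.7 -27.7  11.7] open 0.0
60 14 [-55.3 -41.3 -13. ] [-36.   23.9]
70 31 [-67.2 -38.8  -8.8] [-36.7  21.1]
80 56 [-81.5 -29.6  -3.1] [-36.5  22.6]
90 79 [-81.6 -32.    1.9] [-36.3  17.2]
100 71 [-69.2 -39.1   7.4] [-36.5  20.5]
110 93 [-69.3 -48.3  11.9] [-35.7  19.5]
120 46 [-52.8 -15.6  17.2] [-36.2  21.1]
130 50 [-40.9  18.2  23. ] [-38.7  22. ]
140 41 [-29.4 -10.3  27.8] [-36.9  19.8]
150 24 [-65.1  -7.6  31.7] [-34.1  21.4]
160 9 [-17.4  13.   30.7] [-37.2 -11.4]
170 25 [-7.8 11.7 26.6] [-37.6 -35.7]
180 56 [-11.   24.5  48.1] [-37.7  22.9]
190 294 [ 4.8 35.2 48.2] [-37.1  20.7]
200 203 [ 1.8 17.8 27. ] [-37.1  15.9]
210 199 [-5.5  2.9 12.4] [-36.3  16.5]
220 9 [-4.8 -3.5 -0.1] [-30.9  11. ]
```

Emit:
{"fn": "step_arm", "kwargs": {"increments": [{"slide": [-0.012,0.0,0.0],"roll": 0},{"slide": [-0.012,0.0,-0.05],"roll": 0},{"slide": [-0.012,0.0,-0.1],"roll": 0},{"slide": [-0.012,0.0,-0.15],"roll": 0},{"slide": [0.04,0.0,-0.15],"roll": 0}]}}

```text
t: 7.55
eef_pos: [516.7, 7.1, 218.6]
tcp_rot: [3.135, -0.003, 1.072]
ft_force: [0.6, -0.6, -0.1]
opening: 0.004
grip_force: 0.0
```

Run:
```python
from h import *
st();tilt()
```

```text
t 7.55 TCP bench [ -6.5 -60.2 218.6] rot [ 3.135e+00 -3.000e-03  1.072e+00] F(e,d,z) [ 0.8 -0.2 -0.1] open 0.0
60 6 [-57.7 -48.8 -38.3] [-36.1 -33.3]
70 30 [-65.2 -41.4  -8.6] [-36.7  21.6]
80 53 [-79.2 -27.2  -2.5] [-36.2  24.3]
90 72 [-73.  -31.5   2.1] [-37.4  11.2]
100 66 [-71.7 -40.3   6.2] [-36.3  19.2]
110 95 [-69.3 -51.3  11.8] [-35.4  20. ]
120 46 [-52.4 -13.8  17.7] [-36.9  21. ]
130 44 [-42.   -9.2  22.9] [-36.8  19.2]
140 36 [-30.   22.9  27.5] [-37.5  24.3]
150 22 [-29.9  -5.6  31.3] [-38.9  12.7]
160 9 [-12.8  11.4  19.6] [-36.9 -32. ]
170 23 [-5.1 11.9 31.3] [-37.3 -14.6]
180 56 [-13.8  22.8  47.5] [-37.9  22.5]
190 275 [-1.3 34.8 47.5] [-37.3  21.6]
200 193 [ 0.8 18.1 27.9] [-36.9  16.6]
210 210 [-5.5  3.  12.9] [-36.4  16.1]
220 5 [-2.9 -1.4  0.7] [-19.5  14.2]
```

Emit:
{"fn": "step_arm", "kwargs": {"increments": [{"slide": [0.015,-0.001,0.012],"roll": 0},{"slide": [0.028,-0.001,0.012],"roll": 0},{"slide": [0.028,-0.001,0.012],"roll": 0}]}}

```text
t: 7.98
eef_pos: [528.0, 33.9, 202.0]
tcp_rot: [-3.141, 0.001, 1.076]
ft_force: [-0.3, 0.3, -0.2]
opening: 0.004
grip_force: 0.0
```

Run:
```python
from h import *
st()
```

```text
t 7.97 TCP bench [ -9.3 -31.2 202. ] rot [-3.141e+00  1.000e-03  1.076e+00] F(e,d,z) [-0.4  0.2 -0.2] open 0.0
```

Emit:
{"fn": "step_arm", "kwargs": {"increments": [{"slide": [0.006,0.0,0.0],"roll": 0},{"slide": [0.011,0.0,0.001],"roll": 0},{"slide": [0.016,0.0,0.002],"roll": 0},{"slide": [0.021,0.0,0.003],"roll": 0},{"slide": [0.027,0.0,0.0045],"roll": 0}]}}

```text
t: 8.6
eef_pos: [540.5, 56.7, 198.1]
tcp_rot: [-3.141, 0.002, 1.075]
ft_force: [-2.7, -4.8, -0.3]
opening: 0.006
grip_force: 2.5
```

Run:
```python
from h import *
st();tilt()
```

```text
t 8.6 TCP bench [ -9.1  -5.3 198.1] rot [-3.141e+00  2.000e-03  1.075e+00] F(e,d,z) [-0.1 -5.5 -0.3] open 0.01
60 12 [-48.4 -36.2 -30.1] [-35.8   6.3]
70 18 [-63.6 -46.7 -29.8] [-36.7 -34.8]
80 47 [-71.7 -27.1 -19.8] [-36.8 -10.3]
90 61 [-74.7 -31.7 -20. ] [-36.3 -18.9]
100 48 [-69.3 -40.4 -16.8] [-36.5 -19.4]
110 62 [-62.  -52.2  -7.4] [-36.1 -18.7]
120 49 [-60.1 -41.2  -6.5] [-33.  -10.9]
130 24 [-34.5 -20.    3.5] [-31.8 -24.7]
140 26 [-33.1 -14.1   7.1] [-31.3 -20.7]
150 19 [-17.3   8.4  37.7] [-37.1 -25.8]
160 18 [15.6 28.9 44.6] [-37.5 -35.8]
170 60 [ 8.2 46.3 62.7] [-37.4  16.9]
180 251 [11.1 51.5 64.3] [-37.3  17.7]
190 169 [13.4 38.5 45.6] [-36.9  16.3]
200 185 [18.  26.8 34.1] [-36.7  15.8]
210 80 [14.9 18.7 23.1] [-35.   16.4]
```

Emit:
{"fn": "step_arm", "kwargs": {"increments": [{"slide": [0.006,0.0,0.002],"roll": 0},{"slide": [0.011,0.0,0.004],"roll": 0},{"slide": [0.0165,0.0,0.0065],"roll": 0},{"slide": [0.022,0.0,0.009],"roll": 0},{"slide": [0.027,0.0,0.012],"roll": 0}]}}

```text
t: 9.28
eef_pos: [553.6, 80.9, 186.2]
tcp_rot: [3.141, 0.0, 1.075]
ft_force: [-1.7, -3.5, 2.8]
opening: 0.003
grip_force: 2.4
```

Emit:
{"fn": "step_arm", "kwargs": {"increments": [{"slide": [0.005,0.0,0.003],"roll": 0},{"slide": [0.0095,0.0,0.006],"roll": 0},{"slide": [0.014,0.0,0.009],"roll": 0},{"slide": [0.018,0.0,0.012],"roll": 0}]}}

```text
t: 9.78
eef_pos: [562.4, 97.2, 173.9]
tcp_rot: [3.141, -0.0, 1.076]
ft_force: [-1.5, -3.4, 2.1]
opening: -0.001
grip_force: 2.0
```

Run:
```python
from h import *
st();c,b,col=tilt();crop(c,'s3.png')
```

```text
t 9.78 TCP bench [ -9.   40.8 173.9] rot [ 3.141 -0.     1.076] F(e,d,z) [ 0.3 -3.7  2.1] open -0.0
60 35 [-39.9 -19.  -10.5] [-40.7  -9.1]
70 56 [-47.   -7.9   3.6] [-39.5 -10.9]
80 76 [-52.  -12.9  19.2] [-39.  -17.1]
90 59 [-60.7 -19.1  34.3] [-40.2 -22.1]
100 69 [-66.5 -22.8  49.1] [-40.8 -27.8]
110 114 [-59.6 -32.2  60.3] [-38.5  17.7]
120 171 [-45.2 -30.   73.5] [-37.3  16.3]
130 138 [-11.6  59.  104.1] [-39.7  24.2]
140 228 [  4.9  88.3 104.1] [-37.8  16.8]
150 147 [23.1 82.7 87.4] [-37.2  14.8]
160 133 [34.4 76.3 81. ] [-37.2  16.8]
170 207 [40.4 69.5 76.1] [-37.   16.4]
180 143 [48.1 64.8 69.7] [-36.2  15.8]
```

View pics/s3.png

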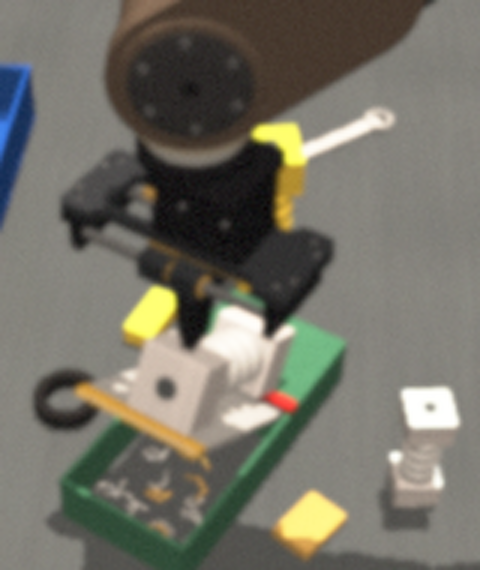

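Emit:
{"fn": "step_arm", "kwargs": {"increments": [{"slide": [0.006,0.0,0.005],"roll": 0},{"slide": [0.0118,0.0,0.0104],"roll": 0},{"slide": [0.017,0.0,0.016],"roll": 0},{"slide": [0.022,0.0,0.0215],"roll": 0},{"slide": [0.0267,0.0,0.027],"roll": 0}]}}

```text
t: 10.45
eef_pos: [575.1, 120.9, 146.7]
tcp_rot: [3.141, -0.0, 1.076]
ft_force: [-0.4, -1.5, 3.8]
opening: 0.004
grip_force: 2.0
```

Emit:
{"fn": "step_arm", "kwargs": {"increments": [{"slide": [0.004,0.0,0.005],"roll": 0},{"slide": [0.0075,0.0,0.01],"roll": 0},{"slide": [0.0105,0.0,0.015],"roll": 0},{"slide": [0.0133,0.0,0.02],"roll": 0},{"slide": [0.0155,0.0,0.025],"roll": 0}]}}

```text
t: 11.08
eef_pos: [582.7, 134.6, 122.0]
tcp_rot: [3.141, -0.001, 1.076]
ft_force: [0.9, 4.2, 7.0]
opening: 0.004
grip_force: 3.2
```

Run:
```python
from h import *
st();tilt()
```

```text
t 11.07 TCP bench [ -9.   83.3 122. ] rot [ 3.141e+00 -1.000e-03  1.076e+00] F(e,d,z) [-1.2  4.1  7. ] open 0.0
60 168 [-9.2 40.2 96.4] [-41.6 -22.3]
70 128 [ 80.1 113.5 117.8] [-40.5  25.8]
80 83 [ 83.2 113.  114.8] [-37.7  15.4]
90 96 [ 40.2 111.4 113.9] [-37.4  14.3]
100 116 [ 38.2 102.9 113.5] [-37.4  14.1]
110 184 [ 23.   61.  112.2] [-37.   11.1]
120 334 [ 74.5  97.5 111.4] [-36.6  17. ]
130 9 [ 76.   91.7 111.5] [-32.2   6.1]
140 6 [76.1 87.1 96.2] [-17.2  -3.1]
150 5 [72.9 77.2 93.5] [-18.5  -3.1]
200 6 [84.7 89.2 94.5] [-33.9 -32.5]
220 10 [107.5 109.9 112.2] [-22.2  27.8]
```

Emit:
{"fn": "step_arm", "kwargs": {"increments": [{"slide": [0.001,0.0,0.003],"roll": 0},{"slide": [0.002,0.0,0.006],"roll": 0},{"slide": [0.002,0.0,0.009],"roll": 0},{"slide": [0.002,0.0,0.0105],"roll": 0}]}}

```text
t: 11.62
eef_pos: [584.1, 136.6, 112.4]
tcp_rot: [3.14, -0.002, 1.076]
ft_force: [-1.7, 5.3, 20.6]
opening: 0.004
grip_force: 10.3
```

Emit:
{"fn": "step_arm", "kwargs": {"increments": [{"slide": [0.0,0.0,0.001],"roll": 0},{"slide": [0.0,0.0,0.001],"roll": 0}]}}

```text
t: 11.88
eef_pos: [584.1, 136.6, 112.4]
tcp_rot: [3.139, -0.003, 1.076]
ft_force: [-2.0, 5.5, 19.8]
opening: 0.004
grip_force: 9.4
```

Run:
```python
from h import *
st()
```

```text
t 11.88 TCP bench [ -8.7  85.8 112.4] rot [ 3.139e+00 -3.000e-03  1.076e+00] F(e,d,z) [-4.4  3.9 19.8] open 0.0
```

Emit:
{"fn": "step_arm", "kwargs": {"increments": [{"slide": [0.0,0.0,0.001],"roll": 0},{"slide": [0.0,0.0,0.001],"roll": 0}]}}

```text
t: 12.12
eef_pos: [584.1, 136.6, 112.3]
tcp_rot: [3.139, -0.003, 1.076]
ft_force: [-5.6, 4.0, 27.4]
opening: 0.002
grip_force: 13.8
```

Emit:
{"fn": "step_arm", "kwargs": {"increments": [{"slide": [0.0,0.0,-0.01],"roll": 0},{"slide": [0.0,0.0,-0.05],"roll": 0},{"slide": [-0.03,0.0,-0.1],"roll": 0},{"slide": [-0.09,0.0,-0.12],"roll": 0},{"slide": [-0.15,0.0,-0.12],"roll": 0}]}}

```text
t: 12.75
eef_pos: [511.2, 2.7, 230.7]
tcp_rot: [3.14, -0.0, 1.077]
ft_force: [0.4, -1.1, -0.3]
opening: 0.006
grip_force: 0.0
```

Emit:
{"fn": "step_arm", "kwargs": {"increments": [{"slide": [-0.06,0.0,0.0],"roll": 0},{"slide": [-0.12,0.0,0.0],"roll": 0},{"slide": [-0.18,0.0,0.0],"roll": 0},{"slide": [-0.18,0.0,0.0],"roll": 0}]}}

```text
t: 13.25
eef_pos: [424.6, -157.2, 229.4]
tcp_rot: [-3.141, 0.001, 1.071]
ft_force: [1.6, 0.2, -0.6]
opening: 0.003
grip_force: 0.0
```

Run:
```python
from h import *
st();c,b,col=tilt();crop(c,'s4.png')
c,b,col=look('top');crop(c,'t4.png')
m=(abs(b[:,0]+8)<24)&(abs(b[:,2]-112)<8)&(b[:,1]>-70)&(b[:,1]<130)
print('top: y range',np.percentile(b[m,1],[1,99]))
for lo,hi in((-45,-10),(80,112)):
    k=m&(b[:,1]>lo)&(b[:,1]<hi);print(np.median(b[k],0).round(1),k.sum())
k=(b[:,0]>30)&(b[:,0]<50)&(b[:,1]>-20)&(b[:,1]<128)
for y in range(0,130,30): j=k&(abs(b[:,1]-y)<12);print('flap z at',y,np.median(b[j,2]).round(1))
```

```text
t 13.25 TCP bench [  -9.6 -248.6  229.4] rot [-3.141e+00  1.000e-03  1.071e+00] F(e,d,z) [ 1.3  0.9 -0.6] open 0.0
60 160 [-13.   59.4 117.8] [-41.3  22.9]
70 102 [-37.3 109.3 116.2] [-37.7  12.4]
80 110 [-28.2  85.7 115.9] [-37.5  13.3]
90 170 [-29.6  48.5 116.3] [-37.1  14.8]
100 362 [ -8.8  40.2 116.1] [-36.8  12.5]
110 848 [-36.2  60.2 115.3] [-36.   16.8]
120 47 [-40.9 -22.2  94.1] [-34.   14.1]
top: y range [-46.19462995 111.89483141]
[ -8.3 -27.4 113.2] 193
[ -8.8  95.7 111.5] 170
flap z at 0 55.8
flap z at 30 55.0
flap z at 60 55.9
flap z at 90 55.7
flap z at 120 55.8
```

View pics/t4.png

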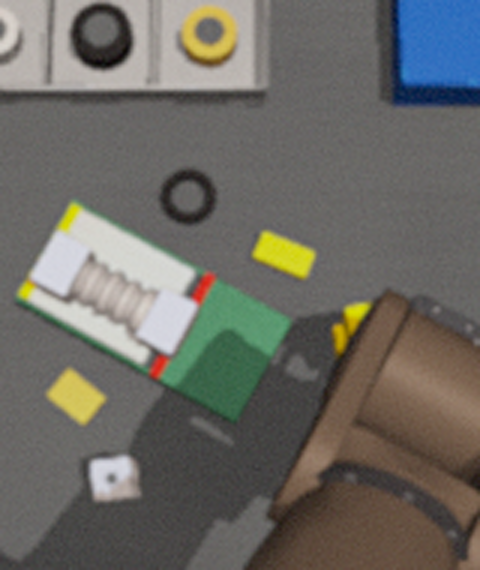

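The top view shows the flap closed flat at z about 56 mm. The roller lies on it with its foot 6 mm from the strip face, at about (195,315), and the arm is clear.

```bash
python3 -c "
from h import *
print(env.job_done())"
```

```text
the job is handed in; nothing more can be done
None
```

I handed the job in at about 13 s. The flap measures fully closed and the roller lies along it with its foot about 5 mm short of the strip. I used pushes only and left the robot clear. Between its balance point (about 0.33 rad) and the flap (about 0.55 rad), the roller tipped the last 0.2 rad unsupported.

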